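# Find the rattling tin and hold it out

## Task

One of the three sealed tins on the dark board has a steel ball loose inside. Going from the robot's left to its right, lift each tin clear of the board, shake it briskly to and fro and set it back upright on the board (no need if it is the last one and it rattles); then take the one that rattles and hold it out level about 10 cm above the round cork pad, finishing still holding it there, with the other two standing on the board and nothing else on the bench disturbed.

Things in the scene. Friction and masses are not known exactly. Their poses are not given: they have to be found in the camera images.
- tin_left: leftmost (largest y) of three like sealed aluminium tins, 100 (x) x 50 (y) x 46 mm tall, 295-395 g (weight tells nothing), long side along the board's x; origin: centre of underside. In one, a different one each time, a 36 mm, 190 g steel ball is loose: shaken or tilted lengthwise it runs 58 mm end to end and strikes, and the tin's balance shifts by 0.1 N m. The others hold a pack as heavy that cannot shift.
- tin_middle: middle one of three like sealed aluminium tins, 100 (x) x 50 (y) x 46 mm tall, 295-395 g (weight tells nothing), long side along the board's x; origin: centre of underside. In one, a different one each time, a 36 mm, 190 g steel ball is loose: shaken or tilted lengthwise it runs 58 mm end to end and strikes, and the tin's balance shifts by 0.1 N m. The others hold a pack as heavy that cannot shift.
- tin_right: rightmost (smallest y) of three like sealed aluminium tins, 100 (x) x 50 (y) x 46 mm tall, 295-395 g (weight tells nothing), long side along the board's x; origin: centre of underside. In one, a different one each time, a 36 mm, 190 g steel ball is loose: shaken or tilted lengthwise it runs 58 mm end to end and strikes, and the tin's balance shifts by 0.1 N m. The others hold a pack as heavy that cannot shift.
- board: fixed flat board of dark wood, 160 mm (its x) by 380 mm (its y) and 12 mm thick; the tins stand on it about 135 mm apart along its y; origin at the centre of its underside on the bench, turned up to 0.22 rad
- pad: fixed round cork-faced pad, 80 mm across and 8 mm high, on the bench beyond the board; origin at the centre of its underside
- flux: bystander: small bottle, 44 mm across, 100 mm tall, to the robot's left; origin under its centre; leave alone
- loupe: bystander: black eyepiece, 38 mm across, 30 mm tall, to the robot's left; origin under its centre; leave alone
- bench_block: bystander: steel bench block, 70 x 70 x 22 mm, to the robot's right; origin under its centre; leave alone
- hammer: bystander: hammer 200 mm long lying on the bench to the robot's right; origin near its middle; leave alone
Mind the look-alikes: they are no part of the job. Leave any orange or red look-alike of the tin_left alone.

How it is judged:
By the outcome, as a careful person would: the job done as asked, in the order asked, and still so for the second after the job is handed in, while the arm keeps its last pose, push and grip.
It also fails if it takes over 72 s, if anything falls off the work surface, if the arm or the gripper's body presses on something with over 40 N, if the wrist force passes 120 N, or if a joint passes its speed limit or range.

## Robot

A 7-joint arm with a two-finger parallel gripper is mounted at the origin on the work surface. World frame = base frame: x ahead of the robot, y to its left, z up, the work surface at z = 0. Lengths are in m, angles in rad, forces in N, time in s.
With the tool pointing down it reaches from about 0.35 to 0.9 m from the base axis. Payload 8.1 kg.
Tool frame: the origin (TCP) lies between the finger pads; the fingertips stand ahead of it and the grasp point (between the pads) is the TCP (arm.nose_length is the z of the fingertips in the tool frame, in m); z points along the fingers, y is the line along which they close (so a half turn about z gives the same grasp; the last joint's range is limited). The gripper opens to 92 mm and grips with 3 to 60 N. Pads are 19 mm wide; open, the fingers measure 130 mm over their backs; the gripper's body (75 mm by 190 mm) begins 47 mm behind the grasp point.
Start: joints at [1.19, 0.434, 0.025, 1.573, -0.012, 1.134, -0.075], TCP at [0.171, -0.601, 0.246] pointing down, gripper open.
Joint ranges: [-2.62, 2.62], [-0.44, 2.09], [-1.27, 1.32], [0.08, 2.57], [-1.32, 4.46], [0.12, 2], [-2.74, 2.74]. Speed limits (rad/s): [2.22, 2.22, 3.01, 3.01, 3.14, 3.14, 3.14].

## Interface

Orientations are given as a rotation vector (axis times angle).
In Python, from cell import sensors, optics, arm gives the robot as it stands.
- The arm moves only by the tool arm_command, never from a script. Its argument "deltas" is one flat list of numbers, 7 for each row, row after row: the turn, a rotation vector about the world's x, y, z as a fraction of full scale, then the shift along the world's x, y, z as a fraction of full scale, then the finger opening in mm, from 0 to 91.8. In form: [wx, wy, wz, dx, dy, dz, fingers, wx, wy, wz, dx, dy, dz, fingers, ...]. A call has 1 to 20 rows; each row is the pose to reach, as a shift and turn from the pose commanded when the call began; what a row does not reach only later rows make up. Full scale, the value 1, is 1 m for a shift and 90 degrees for a turn. A row lasts 1/10 s, in which the tool goes at most 50 mm and 8.59 degrees, less where a joint would pass 70% of its speed; a pose out of reach is approached as far as the arm can. A call with a number of a shift or a turn outside -1 to 1 is refused whole. A call with a gripper value outside its range is refused whole. The fingers move at their own pace and stop on an object; "force" is the grip in N (left out, the last holds). Time passes only in rows, so rows that repeat a pose let the fingers close. It gives the time, the measured TCP pose, the force, the opening and the grip force at its end, in the units of the state.
- sensors.observe(): the state, without advancing time (a new reading comes with each control period).
- optics.get_image(name): name is "scene" or "top"; returns the picture (480x640x3 uint8, blue, green, red); there is no depth.
- optics.calibration(name): a dict with "camera_matrix" (3x3 intrinsics, pixels), "rvec" (rotation vector, rad) and "tvec" (3), from world to camera coordinates, as OpenCV has them. Camera axes: x right, y down, z forward; pixel columns grow to the right and rows downward; lengths in m; the calibration is good to about 2 mm. A picture is of the moment at which its call begins. calibration takes no time and is no camera call.
- arm.sign_off(): hands the job in; it is judged then, once.
The state is a dict: "clock": time; "joints": joint angles; "dq": joint speeds; "joint_efforts": joint torques, N m; "position": TCP position; "ee_rot": TCP orientation; "force": force on the tool from outside, world axes, zero at the start; "ft_torque": the same for the moment, N m; "width": opening from 0.0 (shut) to 1.0 (fully open); "gripper_force": force on a finger pad.
Only numpy, scipy, OpenCV 4.12 (cv2) and the standard library are available. Lean on these libraries where they do the work, as an engineer would, in place of code of your own. Each camera call takes 0.05 s, during which the arm holds its last target. There are 200 camera calls.

## Working session

There is one attempt and no reset: what is moved stays moved. The work goes in short steps, Python scripts to look and compute and a tool call to move; the robot and the scene stay as the last step left them, time stands still between calls to the robot, and variables do not carry over. Pictures are saved under pics/ and viewed, at most 10 in all, crops included, and the job is handed in when it is done.

Besides the shell and the picture viewer there is one more tool, called after "Call:" by a JSON object that holds its "name" and its "arguments", one argument or row to a line. arm_command: Moves the arm, as the interface text tells. Its arguments: {"type":"object","properties":{"deltas":{"type":"array","items":{"type":"number"}},"force":{"type":"number"}},"required":["deltas"]}

```bash
mkdir -p pics
python3 - <<'E'
from cell import sensors, optics, arm
import cv2,numpy as np
for n in("top","scene"):
    cv2.imwrite(f"pics/{n}0.png",optics.get_image(n)); c=optics.calibration(n); print(n,c)
print(sensors.observe(), arm.nose_length)
E
```

```text
top {'camera_matrix': array([[450.9971052 ,   0.        , 323.70189227],
       [  0.        , 450.9971052 , 238.96847901],
       [  0.        ,   0.        ,   1.        ]]), 'rvec': array([ 2.20809126, -2.19214161,  0.0707391 ]), 'tvec': array([-0.01957205,  0.51721926,  0.87535886])}
scene {'camera_matrix': array([[529.81340324,   0.        , 331.80385531],
       [  0.        , 529.81340324, 244.09019604],
       [  0.        ,   0.        ,   1.        ]]), 'rvec': array([ 1.89592967,  1.36488622, -0.66798676]), 'tvec': array([-0.16884934, -0.28612258,  1.53524939])}
{'clock': 0.1, 'joints': array([ 1.19038316,  0.43517229,  0.0249636 ,  1.57399251, -0.01157715,
        1.13400801, -0.07510208]), 'dq': array([ 1.91510388e-04, -1.89661023e-03,  7.44278522e-05, -6.73227100e-04,
       -2.37782318e-03, -7.41207795e-04, -7.74589650e-04]), 'joint_efforts': array([ 3.05832858e-03, -6.69126678e+01,  9.87947322e-01, -3.15143788e+01,
       -6.05167053e-02,  3.73830507e-02,  6.35332572e-05]), 'position': array([ 0.17124066, -0.60063729,  0.24501679]), 'ee_rot': array([-3.10996368e+00, -4.34711088e-01,  5.39509141e-04]), 'force': array([-0.23823501, -0.30309381,  0.19485378]), 'ft_torque': array([ 0.00730648,  0.00566819, -0.07140736]), 'gripper_force': 0.0, 'width': 0.9985273238628507} 0.019
```

View pics/top0.png

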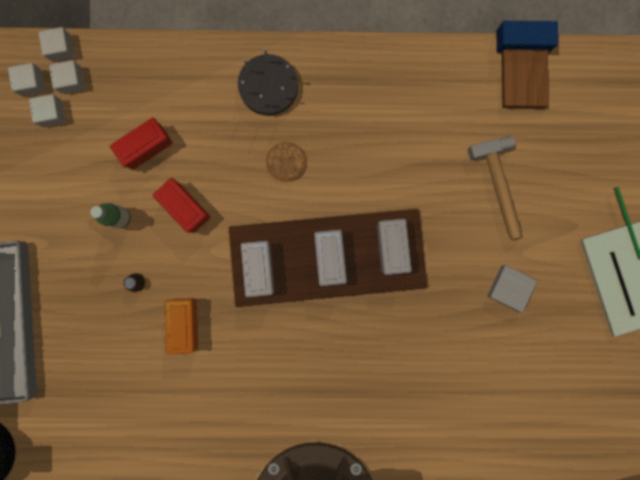

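View pics/scene0.png

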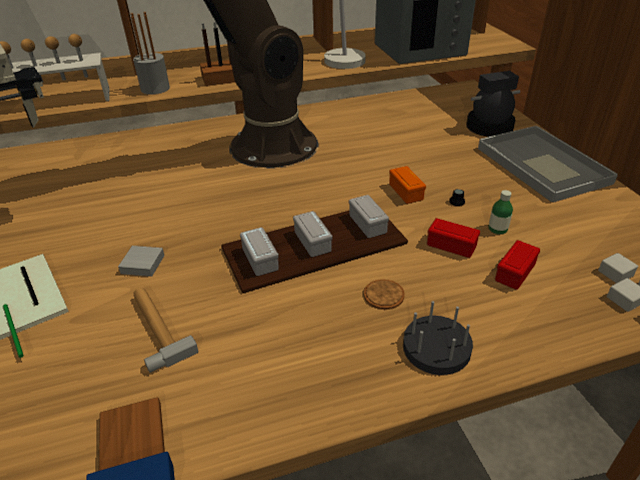

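The top view shows the tins at about (257,269), (330,258) and (395,247) px on the board, with the cork pad at (286,161). The red and orange look-alikes are to the left of the board. The scene view agrees.

```bash
cat > h.py <<'E'
import cv2,numpy as np
from cell import optics
def ray(n,uv,z):
    c=optics.calibration(n);R=cv2.Rodrigues(c["rvec"])[0]
    p=np.array(uv,float).reshape(-1,2);d=np.c_[p,np.ones(len(p))]@np.linalg.inv(c["camera_matrix"]).T@R
    o=-R.T@c["tvec"];return o+d*((z-o[2])/d[:,2])[:,None]
def rect(n,m,z):
    cs=cv2.findContours(m.astype(np.uint8),cv2.RETR_EXTERNAL,cv2.CHAIN_APPROX_NONE)[0]
    k=max(cs,key=cv2.contourArea).reshape(-1,2)
    w=ray(n,k,z)[:,:2].astype(np.float32)
    (cx,cy),(a,b),_=r=cv2.minAreaRect(w)
    q=cv2.boxPoints(r);e=q[1]-q[0];f=q[2]-q[1];l=e if np.hypot(*e)>np.hypot(*f) else f
    ang=(np.arctan2(l[1],l[0])+np.pi/2)%np.pi-np.pi/2
    return np.round([cx,cy,max(a,b),min(a,b),ang],4)
E
python3 - <<'E'
from h import *
im=cv2.imread("pics/top0.png");hsv=cv2.cvtColor(im,cv2.COLOR_BGR2HSV)
gray=(hsv[...,1]<45)&(hsv[...,2]>110)
for u,v in((257,269),(330,258),(395,247)):
    for th in(110,150,170):
        m=np.zeros_like(gray);s=np.s_[v-38:v+38,u-28:u+28];m[s]=((hsv[...,1]<50)&(hsv[...,2]>th))[s];print(th,rect("top",m,.058))
b=np.zeros(gray.shape);b[200:315,220:435]=(hsv[200:315,220:435,2]<95)|gray[200:315,220:435]
print("board",rect("top",b,.012))
pm=np.zeros(gray.shape);B=im.astype(int);pm[135:187,260:312]=(hsv[135:187,260:312,2]<150)
print("pad",rect("top",pm,.008), ray("top",[286,161],.008))
s=cv2.imread("pics/scene0.png");print(ray("scene",[384,293],.008))
print("tin tops scene approx",ray("scene",[[259,243],[312,226],[368,209]],.058))
crop=cv2.resize(im[130:320,220:440],None,fx=3,fy=3,interpolation=cv2.INTER_CUBIC);cv2.imwrite("pics/crop.png",crop)
E
```

```text
110 [0.4592 0.1107 0.0981 0.0484 0.104 ]
150 [0.5028 0.1074 0.     0.     0.    ]Traceback (most recent call last):
  File "<stdin>", line 6, in <module>
  File "h.py", line 9, in rect
    k=max(cs,key=cv2.contourArea).reshape(-1,2)
      ~~~^^^^^^^^^^^^^^^^^^^^^^^^
ValueError: max() iterable argument is empty
```

Run:
```python
from h import *
im=cv2.imread("pics/top0.png");hsv=cv2.cvtColor(im,cv2.COLOR_BGR2HSV)
gray=(hsv[...,1]<50)&(hsv[...,2]>110)
for u,v in((257,269),(330,258),(395,247)):
    for th in(95,110,120):
        m=np.zeros_like(gray);s=np.s_[v-38:v+38,u-28:u+28];m[s]=((hsv[...,1]<50)&(hsv[...,2]>th))[s];print(th,rect("top",m,.058))
b=np.zeros(gray.shape);b[200:315,220:435]=(hsv[200:315,220:435,2]<80)|gray[200:315,220:435]
print("board",rect("top",b,.012))
pm=np.zeros(gray.shape);pm[135:187,260:312]=(hsv[135:187,260:312,2]<130)
print("pad",rect("top",pm,.008), ray("top",[286,161],.008))
print(ray("scene",[384,293],.008))
print("tins scene",ray("scene",[[259,243],[312,226],[368,209]],.058))
crop=cv2.resize(im[130:320,220:440],None,fx=3,fy=3,interpolation=cv2.INTER_CUBIC);cv2.imwrite("pics/crop.png",crop)
```

```text
95 [0.4593 0.1103 0.1004 0.0501 0.1031]
110 [0.4592 0.1107 0.0981 0.0484 0.104 ]
120 [0.4593 0.1106 0.0967 0.0464 0.1069]
95 [ 0.481  -0.0269  0.1002  0.0501  0.1045]
110 [ 0.4809 -0.0269  0.0977  0.0476  0.105 ]
120 [ 0.4808 -0.0267  0.0955  0.046   0.1046]
95 [ 0.5028 -0.1479  0.1     0.0504  0.1053]
110 [ 0.5025 -0.1481  0.0974  0.0478  0.1071]
120 [ 0.5026 -0.1482  0.095   0.0458  0.1042]
board [ 0.4817 -0.0241  0.3789  0.1585 -1.4656]
pad [ 0.6785  0.0617  0.1023  0.0951 -1.5605] [[0.67328996 0.06063083 0.008     ]]
[[0.67892888 0.06220091 0.008     ]]
tins scene [[ 0.50729653 -0.14588993  0.058     ]
 [ 0.48673379 -0.02636819  0.058     ]
 [ 0.46661956  0.10948675  0.058     ]]
```

View pics/crop.png

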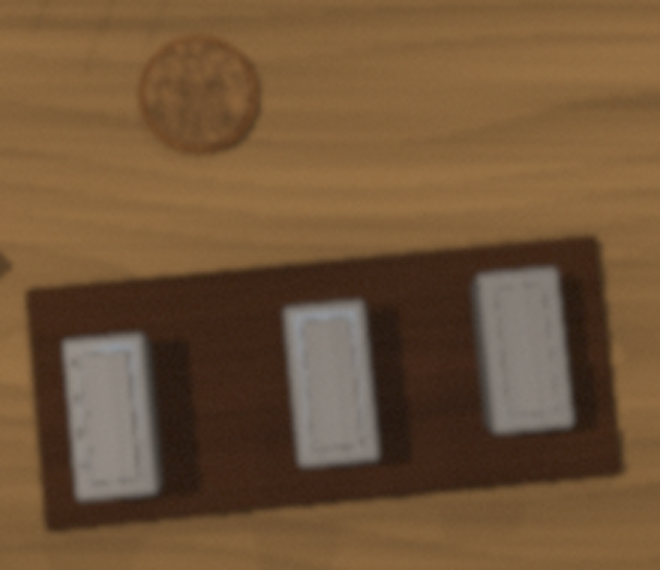

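Both views agree. In the world frame the tins are at L (0.459, 0.1105), M (0.481, −0.027) and R (0.5027, −0.148), all at yaw 0.105, and their sizes match the 100 x 50 mm given. The pad is at about (0.674, 0.061). Next I move above the left tin.

Call:
{"name": "arm_command", "arguments": {
  "deltas": [0,0,-0.11,0.28,0.4,0,91.8,0,0,-0.11,0.28,0.4,0,91.8,0,0,-0.11,0.28,0.4,0,91.8,0,0,-0.11,0.28,0.4,0,91.8,0,0,-0.11,0.28,0.4,0,91.8,0,0,-0.11,0.28,0.4,0,91.8,0,0,-0.11,0.28,0.4,0,91.8,0,0,-0.11,0.28,0.4,0,91.8,0,0,-0.11,0.28,0.4,0,91.8,0,0,-0.11,0.28,0.4,0,91.8,0,0,-0.11,0.288,0.7115,-0.126,91.8,0,0,-0.11,0.288,0.7115,-0.126,91.8,0,0,-0.11,0.288,0.7115,-0.126,91.8,0,0,-0.11,0.288,0.7115,-0.126,91.8,0,0,-0.11,0.288,0.7115,-0.126,91.8,0,0,-0.11,0.288,0.7115,-0.126,91.8,0,0,-0.11,0.288,0.7115,-0.126,91.8,0,0,-0.11,0.288,0.7115,-0.126,91.8,0,0,-0.11,0.288,0.7115,-0.126,91.8,0,0,-0.11,0.288,0.7115,-0.126,91.8],
  "force": 45
}}

```text
clock: 2.1
position: [0.4595, 0.1092, 0.1198]
ee_rot: [3.137, 0.162, -0.0]
force: [0.3, 0.1, -0.2]
width: 1.002
gripper_force: 0.0
```

Call:
{"name": "arm_command", "arguments": {
  "deltas": [0,0,0,0,0.001,-0.03,91.8,0,0,0,0,0.001,-0.06,91.8,0,0,0,0,0.001,-0.08,91.8,0,0,0,0,0.001,-0.08,91.8,0,0,0,0,0.001,-0.08,91.8,0,0,0,0,0.001,-0.08,30,0,0,0,0,0.001,-0.08,30,0,0,0,0,0.001,-0.08,30,0,0,0,0,0.001,-0.08,30,0,0,0,0,0.001,-0.08,30,0,0,0,0,0.001,-0.08,30,0,0,0,0,0.001,-0.08,30,0,0,0,0,0.001,-0.08,30],
  "force": 45
}}

```text
clock: 3.4
position: [0.4594, 0.1114, 0.0399]
ee_rot: [3.137, 0.165, 0.0]
force: [-1.8, -0.9, 4.2]
width: 0.54
gripper_force: 45.0
```

```bash
python3 -c "
from cell import sensors;print(sensors.observe())"
```

```text
{'clock': 3.4, 'joints': array([-0.14553866,  0.50406936, -0.26862368,  2.12748754,  0.25258988,
        0.53939429, -2.0658838 ]), 'dq': array([-1.22395502e-04, -1.16465854e-03,  1.46064637e-03,  2.39090464e-03,
       -1.23424855e-03, -1.11008346e-03,  4.05996316e-05]), 'joint_efforts': array([-2.81242495e-01, -5.53215659e+01, -3.22411694e+00, -1.71729773e+01,
       -2.33506114e-02, -4.28527035e-01,  1.67657586e-02]), 'position': array([0.45943157, 0.1114021 , 0.03985146]), 'ee_rot': array([3.13712040e+00, 1.64714362e-01, 1.41075633e-04]), 'force': array([-1.77909784, -0.89995234,  4.23335147]), 'ft_torque': array([-0.14125765,  0.15396815, -0.02551895]), 'gripper_force': 44.9996280670166, 'width': 0.539925892301052}
```

Call:
{"name": "arm_command", "arguments": {
  "deltas": [0,0,0,0,0,0.04,30,0,0,0,0,0,0.08,30,0,0,0,0,0,0.12,30,0,0,0,0,0,0.12,30,0,0,0,0.045,0.005,0.12,30,0,0,0,0,0,0.12,30,0,0,0,-0.045,-0.005,0.12,30,0,0,0,0,0,0.12,30,0,0,0,0.045,0.005,0.12,30,0,0,0,0,0,0.12,30,0,0,0,-0.045,-0.005,0.12,30,0,0,0,0,0,0.12,30,0,0,0,0.045,0.005,0.12,30,0,0,0,0,0,0.12,30,0,0,0,-0.045,-0.005,0.12,30,0,0,0,0,0,0.12,30,0,0,0,0,0,0.12,30,0,0,0,0,0,0.12,30]
}}

```text
clock: 5.2
position: [0.4585, 0.1111, 0.1581]
ee_rot: [3.137, 0.165, -0.004]
force: [-0.6, 0.3, -2.4]
width: 0.54
gripper_force: 45.0
```

```bash
cat > s.py <<'E'
from cell import sensors
s=sensors.observe()
for k in("clock","position","ee_rot","force","ft_torque","width","gripper_force"):print(k,s[k])
E
python3 s.py
```

```text
clock 5.2
position [0.45854776 0.11107223 0.15812623]
ee_rot [ 3.13671657  0.16478195 -0.00384008]
force [-0.57144892  0.32900271 -2.44903572]
ft_torque [ 0.06461477 -0.0187525   0.01706041]
width 0.540376510432603
gripper_force 44.99669551849365
```

Call:
{"name": "arm_command", "arguments": {
  "deltas": [-0.013,0.127,0,0,0,0,30,-0.013,0.127,0,0,0,0,30,-0.013,0.127,0,0,0,0,30,-0.013,0.127,0,0,0,0,30,-0.013,0.127,0,0,0,0,30,-0.013,0.127,0,0,0,0,30,-0.013,0.127,0,0,0,0,30,-0.013,0.127,0,0,0,0,30,-0.013,0.127,0,0,0,0,30,-0.013,0.127,0,0,0,0,30]
}}

```text
clock: 6.2
position: [0.4593, 0.1114, 0.1598]
ee_rot: [3.112, 0.163, -0.313]
force: [0.4, 0.8, -3.3]
width: 0.542
gripper_force: 45.0
```

```bash
python3 s.py
```

```text
clock 6.2
position [0.45934561 0.11144405 0.1598001 ]
ee_rot [ 3.11168785  0.16341857 -0.31282656]
force [ 0.3930256   0.76631562 -3.34433007]
ft_torque [ 0.07360915 -0.34015214 -0.01442359]
width 0.5415013692036703
gripper_force 44.99673306941986
```

Call:
{"name": "arm_command", "arguments": {
  "deltas": [0.026,-0.254,0,0,0,0,30,0.026,-0.254,0,0,0,0,30,0.026,-0.254,0,0,0,0,30,0.026,-0.254,0,0,0,0,30,0.026,-0.254,0,0,0,0,30,0.026,-0.254,0,0,0,0,30,0.026,-0.254,0,0,0,0,30,0.026,-0.254,0,0,0,0,30,0.026,-0.254,0,0,0,0,30,0.026,-0.254,0,0,0,0,30,0.026,-0.254,0,0,0,0,30,0.026,-0.254,0,0,0,0,30]
}}

```text
clock: 7.4
position: [0.4593, 0.1114, 0.1597]
ee_rot: [-3.112, -0.163, -0.313]
force: [0.1, 0.3, -3.8]
width: 0.541
gripper_force: 45.0
```

```bash
python3 s.py
```

```text
clock 7.4
position [0.45934781 0.11144997 0.15972211]
ee_rot [-3.11176008 -0.16335499 -0.31287278]
force [ 0.1350259   0.27069522 -3.82174721]
ft_torque [-0.05661805  0.36408483 -0.01160057]
width 0.5405397697005914
gripper_force 44.99682426452637
```

Call:
{"name": "arm_command", "arguments": {
  "deltas": [-0.013,0.127,0,0,0,0,30,-0.013,0.127,0,0,0,0,30,-0.013,0.127,0,0,0,0,30,-0.013,0.127,0,0,0,-0.04,30,-0.013,0.127,0,0,0,-0.08,30,-0.013,0.127,0,0,0,-0.105,30,-0.013,0.127,0,0,0,-0.113,30,-0.013,0.127,0,0,0,-0.119,30,-0.013,0.127,0,0,0,-0.119,30,-0.013,0.127,0,0,0,-0.119,30,-0.013,0.127,0,0,0,-0.119,30]
}}

```text
clock: 8.5
position: [0.4602, 0.1117, 0.0418]
ee_rot: [-3.137, -0.164, -0.004]
force: [0.0, -0.6, -3.5]
width: 0.542
gripper_force: 45.0
```

```bash
python3 s.py
```

```text
clock 8.5
position [0.46019979 0.1116933  0.04183842]
ee_rot [-3.13684843 -0.16447232 -0.00350878]
force [ 0.04925346 -0.6413259  -3.54822931]
ft_torque [-0.00957282  0.00417932 -0.03589545]
width 0.5424905103632097
gripper_force 44.996516704559326
```

Call:
{"name": "arm_command", "arguments": {
  "deltas": [0,0,0,0,0,-0.001,30,0,0,0,0,0,-0.001,30,0,0,0,0,0,-0.001,30]
}}

```text
clock: 8.8
position: [0.4595, 0.1114, 0.0399]
ee_rot: [-3.137, -0.165, -0.001]
force: [-0.6, -1.3, -3.7]
width: 0.542
gripper_force: 45.0
```

Call:
{"name": "arm_command", "arguments": {
  "deltas": [0,0,0,0,0,-0.001,30,0,0,0,0,0,-0.001,30,0,0,0,0,0,-0.001,30]
}}

```text
clock: 9.1
position: [0.4595, 0.1114, 0.0398]
ee_rot: [3.137, 0.165, 0.001]
force: [-4.2, -1.1, 16.2]
width: 0.541
gripper_force: 45.0
```

Call:
{"name": "arm_command", "arguments": {
  "deltas": [0,0,0,0,0,0.001,91.8,0,0,0,0,0,0.001,91.8,0,0,0,0,0,0.001,91.8,0,0,0,0,0,0.001,91.8,0,0,0,0,0,0.03,91.8,0,0,0,0,0,0.08,91.8,0,0,0,0.007,-0.045,0.08,91.8,0,0,0,0.014,-0.09,0.08,91.8,0,0,0,0.0215,-0.138,0.08,91.8,0,0,0,0.0215,-0.138,0.08,91.8,0,0,0,0.0215,-0.138,0.08,91.8]
}}

```text
clock: 10.2
position: [0.4808, -0.028, 0.1185]
ee_rot: [3.137, 0.159, -0.0]
force: [-0.5, 0.1, -1.0]
width: 1.007
gripper_force: 0.0
```

```bash
python3 s.py
python3 - <<'E'
from h import *
im=optics.get_image("scene");cv2.imwrite("pics/sc1.png",im[150:330,180:500])
E
```

```text
clock 10.2
position [ 0.48080988 -0.02795084  0.11854338]
ee_rot [ 3.13744697e+00  1.59074857e-01 -4.71471966e-04]
force [-0.52968752  0.10340375 -0.98195987]
ft_torque [ 0.07675216  0.07285005 -0.01787833]
width 1.0073036985098438
gripper_force 0.0
```

View pics/sc1.png

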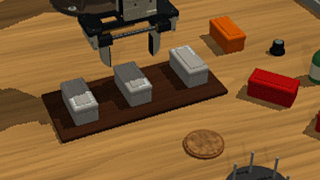

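The left tin stands upright on the board, at about (190,65) in the crop, and the gripper is above the middle tin.

Call:
{"name": "arm_command", "arguments": {
  "deltas": [0,0,0,0,0.001,-0.03,91.8,0,0,0,0,0.001,-0.06,91.8,0,0,0,0,0.001,-0.079,91.8,0,0,0,0,0.001,-0.079,91.8,0,0,0,0,0.001,-0.079,91.8,0,0,0,0,0.001,-0.079,30,0,0,0,0,0.001,-0.079,30,0,0,0,0,0.001,-0.079,30,0,0,0,0,0.001,-0.079,30,0,0,0,0,0.001,-0.079,30,0,0,0,0,0.001,-0.079,30,0,0,0,0,0.001,-0.079,30],
  "force": 45
}}

```text
clock: 11.45
position: [0.481, -0.0258, 0.0399]
ee_rot: [3.137, 0.164, 0.0]
force: [0.0, -1.2, 2.9]
width: 0.542
gripper_force: 45.0
```

Call:
{"name": "arm_command", "arguments": {
  "deltas": [0,0,0,0,0,0.04,30,0,0,0,0,0,0.08,30,0,0,0,0,0,0.12,30,0,0,0,0,0,0.12,30,0,0,0,0.045,0.005,0.12,30,0,0,0,0,0,0.12,30,0,0,0,-0.045,-0.005,0.12,30,0,0,0,0,0,0.12,30,0,0,0,0.045,0.005,0.12,30,0,0,0,0,0,0.12,30,0,0,0,-0.045,-0.005,0.12,30,0,0,0,0,0,0.12,30,0,0,0,0.045,0.005,0.12,30,0,0,0,0,0,0.12,30,0,0,0,-0.045,-0.005,0.12,30,0,0,0,0,0,0.12,30,0,0,0,0,0,0.12,30,0,0,0,0,0,0.12,30]
}}

```text
clock: 13.25
position: [0.4805, -0.0254, 0.1586]
ee_rot: [-3.137, -0.165, 0.002]
force: [0.1, -0.3, -2.7]
width: 0.539
gripper_force: 45.0
```

Call:
{"name": "arm_command", "arguments": {
  "deltas": [-0.013,0.127,0,0,0,0,30,-0.013,0.127,0,0,0,0,30,-0.013,0.127,0,0,0,0,30,-0.013,0.127,0,0,0,0,30,-0.013,0.127,0,0,0,0,30,-0.013,0.127,0,0,0,0,30,-0.013,0.127,0,0,0,0,30,-0.013,0.127,0,0,0,0,30,-0.013,0.127,0,0,0,0,30,-0.013,0.127,0,0,0,0,30]
}}

```text
clock: 14.25
position: [0.4809, -0.0256, 0.1598]
ee_rot: [3.112, 0.163, -0.313]
force: [0.0, 0.4, -3.9]
width: 0.543
gripper_force: 45.0
```

```bash
python3 s.py
```

```text
clock 14.25
position [ 0.48087238 -0.02557717  0.15980717]
ee_rot [ 3.11164462  0.16337004 -0.31276373]
force [ 0.02887482  0.42835241 -3.9440927 ]
ft_torque [-0.01077387 -0.33777522  0.03056958]
width 0.5429457450748142
gripper_force 44.9991649389267
```

Call:
{"name": "arm_command", "arguments": {
  "deltas": [0.026,-0.254,0,0,0,0,30,0.026,-0.254,0,0,0,0,30,0.026,-0.254,0,0,0,0,30,0.026,-0.254,0,0,0,0,30,0.026,-0.254,0,0,0,0,30,0.026,-0.254,0,0,0,0,30,0.026,-0.254,0,0,0,0,30,0.026,-0.254,0,0,0,0,30,0.026,-0.254,0,0,0,0,30,0.026,-0.254,0,0,0,0,30,0.026,-0.254,0,0,0,0,30,0.026,-0.254,0,0,0,0,30]
}}

```text
clock: 15.45
position: [0.4809, -0.0256, 0.1597]
ee_rot: [-3.112, -0.163, -0.313]
force: [-0.2, -1.0, -3.4]
width: 0.543
gripper_force: 45.0
```

```bash
python3 s.py
```

```text
clock 15.45
position [ 0.48085511 -0.02555092  0.15971686]
ee_rot [-3.11175513 -0.16341359 -0.31287498]
force [-0.24146008 -1.02344904 -3.41999823]
ft_torque [-0.03904196  0.36725774  0.0247893 ]
width 0.5427175503652762
gripper_force 44.99934196472168
```

The middle tin reads the same as the left (a difference of 0.705 against 0.704 N m), so neither balance shifts. I set the middle tin back and test the right one.

Call:
{"name": "arm_command", "arguments": {
  "deltas": [-0.013,0.127,0,0,0,0,30,-0.013,0.127,0,0,0,0,30,-0.013,0.127,0,0,0,0,30,-0.013,0.127,0,0,0,-0.04,30,-0.013,0.127,0,0,0,-0.08,30,-0.013,0.127,0,0,0,-0.105,30,-0.013,0.127,0,0,0,-0.114,30,-0.013,0.127,0,0,0,-0.119,30,-0.013,0.127,0,0,0,-0.12,30,-0.013,0.127,0,0,0,-0.1205,30,-0.013,0.127,0,0,0,-0.1205,30,-0.013,0.127,0,0,0,-0.1205,30]
}}

```text
clock: 16.65
position: [0.4811, -0.0255, 0.0406]
ee_rot: [3.137, 0.165, 0.002]
force: [-3.7, 0.8, 6.9]
width: 0.54
gripper_force: 45.0
```

Call:
{"name": "arm_command", "arguments": {
  "deltas": [0,0,0,0,0,0.001,91.8,0,0,0,0,0,0.001,91.8,0,0,0,0,0,0.001,91.8,0,0,0,0,0,0.001,91.8,0,0,0,0,0,0.03,91.8,0,0,0,0,0,0.08,91.8,0,0,0,0.007,-0.04,0.08,91.8,0,0,0,0.014,-0.08,0.08,91.8,0,0,0,0.0215,-0.1215,0.08,91.8,0,0,0,0.0215,-0.1215,0.08,91.8,0,0,0,0.0215,-0.1215,0.08,91.8]
}}

```text
clock: 17.75
position: [0.5022, -0.1481, 0.119]
ee_rot: [-3.137, -0.16, 0.0]
force: [-0.4, 0.6, -1.4]
width: 1.0
gripper_force: 0.0
```

```bash
python3 s.py
python3 - <<'E'
from h import *
im=optics.get_image("scene");cv2.imwrite("pics/sc2.png",im[150:330,180:500])
E
```

```text
clock 17.75
position [ 0.50221628 -0.14807485  0.11901262]
ee_rot [-3.13742138e+00 -1.60475324e-01  3.59005273e-04]
force [-0.42472999  0.6230867  -1.37433632]
ft_torque [ 0.06386239 -0.01331617 -0.01460789]
width 1.000187724924856
gripper_force 0.0
```

View pics/sc2.png

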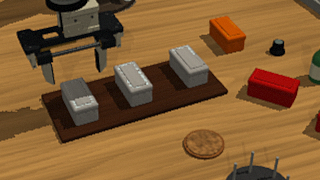

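The left tin (190,65) and the middle tin (133,83) both stand on the board. The gripper is over the right tin at (80,100).

Call:
{"name": "arm_command", "arguments": {
  "deltas": [0,0,0,0,0.001,-0.03,91.8,0,0,0,0,0.001,-0.06,91.8,0,0,0,0,0.001,-0.079,91.8,0,0,0,0,0.001,-0.079,91.8,0,0,0,0,0.001,-0.079,91.8,0,0,0,0,0.001,-0.079,30,0,0,0,0,0.001,-0.079,30,0,0,0,0,0.001,-0.079,30,0,0,0,0,0.001,-0.079,30,0,0,0,0,0.001,-0.079,30,0,0,0,0,0.001,-0.079,30,0,0,0,0,0.001,-0.079,30],
  "force": 45
}}

```text
clock: 19.0
position: [0.5025, -0.1465, 0.0404]
ee_rot: [3.137, 0.164, 0.0]
force: [-0.3, -1.7, 2.8]
width: 0.542
gripper_force: 45.0
```

Call:
{"name": "arm_command", "arguments": {
  "deltas": [0,0,0,0,0,0.04,30,0,0,0,0,0,0.08,30,0,0,0,0,0,0.12,30,0,0,0,0,0,0.12,30,0,0,0,0.045,0.005,0.12,30,0,0,0,0,0,0.12,30,0,0,0,-0.045,-0.005,0.12,30,0,0,0,0,0,0.12,30,0,0,0,0.045,0.005,0.12,30,0,0,0,0,0,0.12,30,0,0,0,-0.045,-0.005,0.12,30,0,0,0,0,0,0.12,30,0,0,0,0.045,0.005,0.12,30,0,0,0,0,0,0.12,30,0,0,0,-0.045,-0.005,0.12,30,0,0,0,0,0,0.12,30,0,0,0,0,0,0.12,30,0,0,0,0,0,0.12,30]
}}

```text
clock: 20.8
position: [0.5016, -0.1454, 0.1586]
ee_rot: [-3.136, -0.166, 0.004]
force: [0.0, 0.4, -3.2]
width: 0.543
gripper_force: 45.0
```

Call:
{"name": "arm_command", "arguments": {
  "deltas": [-0.013,0.127,0,0,0,0,30,-0.013,0.127,0,0,0,0,30,-0.013,0.127,0,0,0,0,30,-0.013,0.127,0,0,0,0,30,-0.013,0.127,0,0,0,0,30,-0.013,0.127,0,0,0,0,30,-0.013,0.127,0,0,0,0,30,-0.013,0.127,0,0,0,0,30,-0.013,0.127,0,0,0,0,30,-0.013,0.127,0,0,0,0,30]
}}

```text
clock: 21.8
position: [0.5023, -0.1461, 0.1603]
ee_rot: [3.112, 0.163, -0.313]
force: [0.3, -0.1, -3.6]
width: 0.544
gripper_force: 45.0
```

```bash
python3 s.py
```

```text
clock 21.8
position [ 0.50234596 -0.14607644  0.16030937]
ee_rot [ 3.11168908  0.16330577 -0.31280969]
force [ 0.27737917 -0.07531086 -3.61686732]
ft_torque [ 7.21447282e-02 -3.46618724e-01 -9.89315625e-05]
width 0.5444150929815001
gripper_force 44.999011158943176
```

Call:
{"name": "arm_command", "arguments": {
  "deltas": [0.026,-0.254,0,0,0,0,30,0.026,-0.254,0,0,0,0,30,0.026,-0.254,0,0,0,0,30,0.026,-0.254,0,0,0,0,30,0.026,-0.254,0,0,0,0,30,0.026,-0.254,0,0,0,0,30,0.026,-0.254,0,0,0,0,30,0.026,-0.254,0,0,0,0,30,0.026,-0.254,0,0,0,0,30,0.026,-0.254,0,0,0,0,30,0.026,-0.254,0,0,0,0,30,0.026,-0.254,0,0,0,0,30]
}}

```text
clock: 23.0
position: [0.5024, -0.146, 0.1602]
ee_rot: [-3.112, -0.163, -0.313]
force: [-0.3, -0.1, -3.7]
width: 0.543
gripper_force: 45.0
```

```bash
python3 s.py
```

```text
clock 23.0
position [ 0.50238856 -0.14604319  0.16023985]
ee_rot [-3.11173438 -0.16343003 -0.31298257]
force [-0.28591983 -0.13426719 -3.73186157]
ft_torque [0.03426804 0.44950546 0.03342143]
width 0.5431890974113597
gripper_force 44.99909698963165
```

The single readings are noisy and the tilt effect depends on the tin's mass. I repeat on this tin with averaged readings at a small residual tilt of ±0.06 rad.

Call:
{"name": "arm_command", "arguments": {
  "deltas": [-0.009,0.089,0,0,0,0,30,-0.009,0.089,0,0,0,0,30,-0.009,0.089,0,0,0,0,30,-0.009,0.089,0,0,0,0,30,-0.009,0.089,0,0,0,0,30]
}}

```text
clock: 23.5
position: [0.5018, -0.1463, 0.1602]
ee_rot: [-3.133, -0.163, -0.096]
force: [0.2, 0.0, -4.0]
width: 0.543
gripper_force: 45.0
```

```bash
cat > avg.py <<'E'
from cell import sensors,optics
import numpy as np
a=[]
for i in range(16):
    optics.get_image("top");s=sensors.observe();a.append(np.r_[s["force"],s["ft_torque"]])
a=np.array(a);print(s["clock"],s["ee_rot"],"mean",a.mean(0).round(3),"std",a.std(0).round(3));print(a[:,4].round(2))
E
python3 avg.py
```

```text
24.3 [-3.13275263 -0.16463592 -0.093973  ] mean [-6.000e-02 -1.260e-01 -3.338e+00  1.000e-03  1.270e-01 -3.000e-03] std [0.484 0.502 0.552 0.028 0.033 0.033]
[0.12 0.14 0.15 0.17 0.09 0.16 0.06 0.16 0.09 0.12 0.12 0.1  0.1  0.14
 0.14 0.17]
```

Call:
{"name": "arm_command", "arguments": {
  "deltas": [-0.017,0.165,0,0,0,0,30,-0.017,0.165,0,0,0,0,30,-0.017,0.165,0,0,0,0,30,-0.017,0.165,0,0,0,0,30,-0.017,0.165,0,0,0,0,30,-0.017,0.165,0,0,0,0,30,-0.017,0.165,0,0,0,0,30,-0.008,0.076,0,0,0,0,30,-0.008,0.076,0,0,0,0,30,-0.008,0.076,0,0,0,0,30,-0.008,0.076,0,0,0,0,30,-0.008,0.076,0,0,0,0,30]
}}

```text
clock: 25.5
position: [0.5033, -0.1459, 0.1605]
ee_rot: [3.133, 0.165, -0.095]
force: [-0.3, 0.3, -4.1]
width: 0.544
gripper_force: 45.0
```

```bash
python3 avg.py
```

```text
26.3 [ 3.1326629   0.16439964 -0.09402763] mean [ 0.201 -0.199 -3.245  0.029 -0.097 -0.005] std [0.65  0.405 0.496 0.028 0.036 0.037]
[-0.07 -0.05 -0.08 -0.07 -0.09 -0.14 -0.02 -0.09 -0.08 -0.13 -0.1  -0.14
 -0.14 -0.11 -0.09 -0.13]
```

The averaged difference is 0.224 N m over 0.12 rad, a slope of 1.87 N m/rad. That scales with tilt with no 0.1 N m offset, so the right tin looks solid. I set it back and re-check the middle tin with averaging.

Call:
{"name": "arm_command", "arguments": {
  "deltas": [0.004,-0.038,0,0,0,0,30,0.004,-0.038,0,0,0,-0.04,30,0.004,-0.038,0,0,0,-0.08,30,0.004,-0.038,0,0,0,-0.105,30,0.004,-0.038,0,0,0,-0.114,30,0.004,-0.038,0,0,0,-0.119,30,0.004,-0.038,0,0,0,-0.12,30,0.004,-0.038,0,0,0,-0.1205,30,0.004,-0.038,0,0,0,-0.1205,30,0.004,-0.038,0,0,0,-0.1205,30]
}}

```text
clock: 27.3
position: [0.5029, -0.1462, 0.0405]
ee_rot: [3.137, 0.165, 0.002]
force: [0.3, 1.3, -2.9]
width: 0.545
gripper_force: 45.0
```

Call:
{"name": "arm_command", "arguments": {
  "deltas": [0,0,0,0,0,-0.001,30,0,0,0,0,0,-0.0015,30,0,0,0,0,0,-0.0015,30]
}}

```text
clock: 27.6
position: [0.5029, -0.1462, 0.0404]
ee_rot: [3.136, 0.164, 0.003]
force: [-7.0, -0.2, 22.7]
width: 0.541
gripper_force: 45.0
```

Call:
{"name": "arm_command", "arguments": {
  "deltas": [0,0,0,0,0,0.001,91.8,0,0,0,0,0,0.001,91.8,0,0,0,0,0,0.001,91.8,0,0,0,0,0,0.001,91.8,0,0,0,0,0,0.03,91.8,0,0,0,0,0,0.08,91.8,0,0,0,-0.007,0.04,0.08,91.8,0,0,0,-0.014,0.08,0.08,91.8,0,0,0,-0.0215,0.1205,0.08,91.8,0,0,0,-0.0215,0.1205,0.08,91.8,0,0,0,-0.0215,0.1205,0.08,91.8]
}}

```text
clock: 28.7
position: [0.4808, -0.0246, 0.1183]
ee_rot: [3.137, 0.169, -0.0]
force: [0.0, -0.3, 0.2]
width: 0.999
gripper_force: 0.0
```

```bash
python3 s.py
python3 - <<'E'
from h import *
im=optics.get_image("scene");cv2.imwrite("pics/sc3.png",im[150:330,180:500])
E
```

```text
clock 28.7
position [ 0.48080464 -0.02464925  0.1182905 ]
ee_rot [ 3.13700344e+00  1.68850118e-01 -1.53369317e-06]
force [ 0.02597069 -0.26369377  0.20400923]
ft_torque [-0.04109189 -0.02054121  0.00953541]
width 0.9992290288309438
gripper_force 0.0
```

View pics/sc3.png

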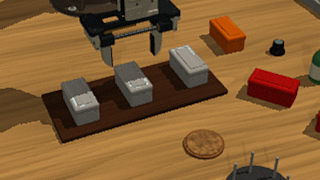

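The right tin is back upright at (80,100), and the gripper is over the middle tin at (133,83).

Call:
{"name": "arm_command", "arguments": {
  "deltas": [0,0,0,0,-0.001,-0.03,91.8,0,0,0,0,-0.001,-0.06,91.8,0,0,0,0,-0.001,-0.078,91.8,0,0,0,0,-0.001,-0.078,91.8,0,0,0,0,-0.001,-0.078,91.8,0,0,0,0,-0.001,-0.078,30,0,0,0,0,-0.001,-0.078,30,0,0,0,0,-0.001,-0.078,30,0,0,0,0,-0.001,-0.078,30,0,0,0,0,-0.001,-0.078,30,0,0,0,0,-0.001,-0.078,30,0,0,0,0,-0.001,-0.078,30],
  "force": 45
}}

```text
clock: 29.95
position: [0.4809, -0.0263, 0.0404]
ee_rot: [-3.137, -0.165, -0.0]
force: [-0.8, 0.9, 3.8]
width: 0.545
gripper_force: 45.0
```

Call:
{"name": "arm_command", "arguments": {
  "deltas": [0,0,0,0,0,0.04,30,0,0,0,0,0,0.08,30,0,0,0,0,0,0.12,30,0.013,-0.127,0,0,0,0.12,30,0.013,-0.127,0,0,0,0.12,30,0.013,-0.127,0,0,0,0.12,30,0.013,-0.127,0,0,0,0.12,30,0.013,-0.127,0,0,0,0.12,30,0.013,-0.127,0,0,0,0.12,30,0.004,-0.038,0,0,0,0.12,30,0.004,-0.038,0,0,0,0.12,30,0.004,-0.038,0,0,0,0.12,30,0.004,-0.038,0,0,0,0.12,30]
}}

```text
clock: 31.25
position: [0.4809, -0.0264, 0.1599]
ee_rot: [-3.132, -0.165, -0.097]
force: [-0.3, 0.0, -3.3]
width: 0.543
gripper_force: 45.0
```

```bash
python3 avg.py
```

```text
32.05 [-3.13273465 -0.16456387 -0.09410948] mean [-0.007 -0.069 -3.186  0.013  0.079 -0.008] std [0.477 0.438 0.517 0.019 0.024 0.04 ]
[0.1  0.08 0.08 0.06 0.08 0.06 0.15 0.06 0.1  0.08 0.07 0.1  0.05 0.06
 0.07 0.07]
```

Call:
{"name": "arm_command", "arguments": {
  "deltas": [-0.017,0.165,0,0,0,0,30,-0.017,0.165,0,0,0,0,30,-0.017,0.165,0,0,0,0,30,-0.017,0.165,0,0,0,0,30,-0.017,0.165,0,0,0,0,30,-0.017,0.165,0,0,0,0,30,-0.017,0.165,0,0,0,0,30,-0.008,0.076,0,0,0,0,30,-0.008,0.076,0,0,0,0,30,-0.008,0.076,0,0,0,0,30,-0.008,0.076,0,0,0,0,30,-0.008,0.076,0,0,0,0,30]
}}

```text
clock: 33.25
position: [0.4819, -0.0264, 0.1605]
ee_rot: [3.133, 0.164, -0.095]
force: [-0.5, -0.0, -2.6]
width: 0.546
gripper_force: 45.0
```

```bash
python3 avg.py
```

```text
34.05 [ 3.13267192  0.16435335 -0.09395549] mean [-2.200e-02  2.660e-01 -3.178e+00  9.000e-03 -4.400e-02  2.000e-03] std [0.648 0.403 0.422 0.031 0.033 0.032]
[-0.04 -0.04 -0.08 -0.03  0.   -0.06 -0.01  0.   -0.06 -0.1   0.   -0.01
 -0.04 -0.09 -0.08 -0.08]
```

The middle tin's averaged difference is 0.123 N m against 0.224 for the right tin, at the same weight. That is exactly the 0.1 N m balance shift, so the ball is in the middle tin. I level it and carry it over the pad.

Call:
{"name": "arm_command", "arguments": {
  "deltas": [0.004,-0.038,0,0,0,0,30,0.004,-0.038,0,0.02,0.009,0,30,0.004,-0.038,0,0.05,0.022,0,30,0.004,-0.038,0,0.08,0.036,0,30,0.004,-0.038,0,0.11,0.049,0,30,0.004,-0.038,0,0.14,0.063,0,30,0.004,-0.038,0,0.17,0.076,-0.01,30,0.004,-0.038,0,0.185,0.083,-0.018,30,0.004,-0.038,0,0.194,0.087,-0.024,30,0.004,-0.038,0,0.194,0.087,-0.024,30,0.004,-0.038,0,0.194,0.087,-0.024,30,0.004,-0.038,0,0.194,0.087,-0.024,30,0.004,-0.038,0,0.194,0.087,-0.024,30]
}}

```text
clock: 35.35
position: [0.6746, 0.0598, 0.137]
ee_rot: [3.137, 0.164, 0.001]
force: [0.9, -1.0, -3.4]
width: 0.542
gripper_force: 45.0
```

```bash
python3 s.py
python3 - <<'E'
from h import *
for n in("scene","top"):cv2.imwrite(f"pics/{n}9.png",optics.get_image(n))
E
```

```text
clock 35.35
position [0.67455465 0.05980677 0.13698064]
ee_rot [3.13691059e+00 1.63824169e-01 8.40731355e-04]
force [ 0.90127003 -1.01282802 -3.35710756]
ft_torque [0.00507577 0.05149976 0.00895786]
width 0.542001472947891
gripper_force 44.99938488006592
```

View pics/scene9.png

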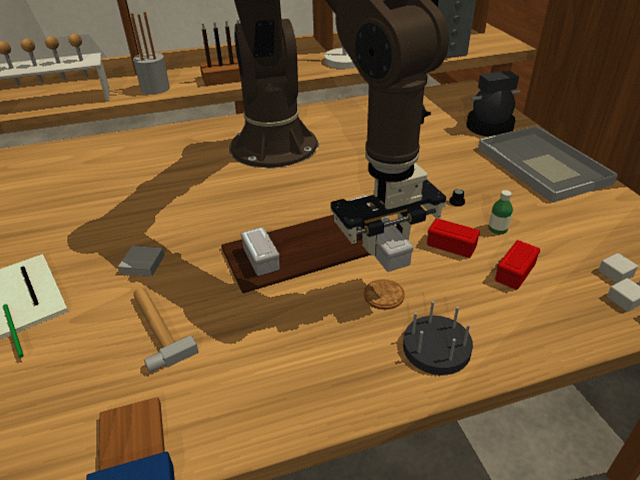

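View pics/top9.png

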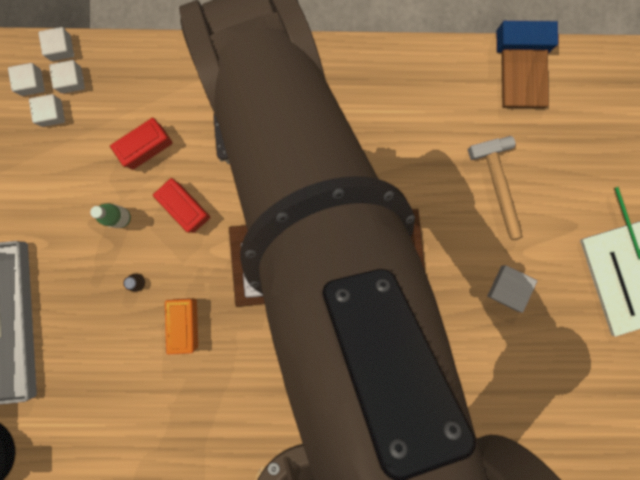

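In the scene view the middle tin is held level at about (394,250) px, above the pad at (384,293). The right tin stands on the board at (260,250). The top view shows a corner of the left tin at (250,285), and the bystanders have not moved.

```bash
python3 -c "
from cell import arm;print(arm.sign_off())"
```

```text
the job is handed in; nothing more can be done
None
```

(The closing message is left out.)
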